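Open the bayonet filter pot and take out the cartridge

ROBOT

A 7-joint arm with a two-finger parallel gripper is mounted at the origin on a cart in front of the work surface, level with it; the furniture and walls round the work are solid. World frame = base frame: x ahead of the robot, y to its left, z up, the work surface at z = 0. Lengths are in mm, angles in degrees, forces in N, time in s.
With the tool pointing down it reaches from about 400 to 875 mm from the base axis. Payload 6.5 kg.
Tool frame: the origin (TCP) lies midway between the tips of the shut fingers; the grasp point (between the pads) lies 19 mm behind it; z points along the fingers, y is the line along which they close (so a half turn about z gives the same grasp; the last joint's range is limited). The gripper opens to 88 mm and grips with 3 to 60 N. Pads are 18 mm wide; open, the fingers measure 123 mm over their backs; the gripper's body (75 mm by 187 mm) begins 45 mm behind the grasp point.
Start: joints at [60.951, 30.733, -0.252, 88.115, 0.149, 61.152, -4.079], TCP at [277.326, -587.861, 238.716] pointing down, gripper open.
Joint ranges: [-154.64, 154.64], [-21.42, 123.67], [-72.66, 72.17], [13.99, 137.28], [-74.86, 254.86], [10.95, 109.41], [-158.01, 158.01]. Speed limits (degrees/s): [136.94, 136.94, 180, 180, 180, 180, 180].

INTERFACE

Orientations are given as [roll, pitch, yaw] about the fixed x, y, z axes, in that order (R = Rz(yaw) Ry(pitch) Rx(roll)).
In Python, from plant import ctrl gives the robot as it stands.
- The arm moves only by the tool send_rows, never from a script. Its arguments are lists of equal length, an entry for each row: "slide": the shift along the tool's x, y, z in units of 40 mm (1.0 is 40 mm), a list of three; "twist": the turn about the tool's z in units of 8 degrees (1.0 is 8 degrees). A call has exactly 5 rows; each row shifts and turns the commanded pose from where the row before left it, along the tool's axes as they then stand; what a row does not reach is not made up. A row lasts 1/8 s, in which the tool goes at most 62.5 mm and 10.7 degrees, less where a joint would pass 70% of its speed; a pose out of reach is approached as far as the arm can. A call is refused whole if a number of a shift passes 1 or a number of a turn 1, either way. A call with a gripper value outside its range is refused whole. "grip" is the finger opening in mm, from 0 to 88.1, set as the call begins (left out, the last holds). The fingers move at their own pace and stop on an object; "grip_force" is the grip in N (left out, the last holds). Time passes only in rows, so rows that do not move let the fingers close, or fill a call up. It gives the time, the measured TCP pose, the force, the opening and the grip force at its end, in the units of the state.
- ctrl.observe(): the state, without advancing time (a new reading comes with each control period).
- ctrl.capture(name): name is "side" or "top"; returns (picture, depth): 400x640x3 uint8, blue, green, red; 400x640 float32, mm along the optical axis (not along the pixel's ray), 0 where there is no reading.
- ctrl.camera_params(name): a dict with "mtx" (3x3 intrinsics, pixels), "D" ([k1, k2, p1, p2, k3] as OpenCV has them; the pictures are not rectified), "R" (3x3) and "t" (3): a world point X has camera coordinates R X + t. Camera axes: x right, y down, z forward; pixel columns grow to the right and rows downward; lengths in mm; the calibration is good to about 2 mm. A picture is of the moment at which its call begins. camera_params takes no time and is no camera call.
- ctrl.close_job(): hands the job in; it is judged then, once.
Trained networks look in the newest picture that a camera, given by its name, has taken for a name from the list of things; names that differ only in an ending like _2 or _b are one class to them, and where a whole thing is asked for, a point or a joint stands for the part that bears it (a point fixed in the world has none). Each returns a list of dicts, best first, with "p" (0 to 1); they miss things now and then, are a little off and sometimes report something else, mostly with a low value. They report only what shows in the picture. A call takes as long as a camera call.
- ctrl.spot_in(camera, label): "centre" ([x, y, z] in mm, in world coordinates, good to about 4 mm: the middle of the surface that is visible of it).
- ctrl.regions_of(camera, label): "region" (400x640 bool, what is visible of it).
The state is a dict: "clock": time; "joint_positions": joint angles; "qvel": joint speeds; "effort": joint torques, N m; "eef_pos": TCP position; "orientation": TCP orientation; "force": force on the tool from outside, world axes, zero at the start; "torque": the same for the moment, N m; "finger_gap": finger opening in mm; "finger_force": force on a finger pad.
Only numpy, scipy, OpenCV 4.12 (cv2) and the standard library are available. Lean on these libraries where they do the work, as an engineer would, in place of code of your own. Each camera call takes 0.05 s, during which the arm holds its last target. There are 200 camera calls.

TASK

Open the filter pot: press its cover down against the spring, turn it a quarter turn anticlockwise (seen from above) to free it from the two claws, and lift it off. Set the cover down, grip bar up, in the middle of the round black rubber mat, then lift the filter cartridge out of the pot and stand it upright on the bottom of the green rubber bowl. Do not force the cover against its claws, do not drop either part, and leave the bowl, the wax block and the stone model where they are.

Things in the scene. Friction and masses are not known exactly. Their poses are not given: they have to be found in the camera images.
- pot: Round grey filter pot fixed to the worktop, 84 mm across, rim 56 mm high, base disc 104 mm across. Origin: centre of its underside, z up. Two steel claws facing each other across the rim hold the cover's lugs; the lugs' home is at the pot's +x and -x, a stop blocks clockwise turning. Inside, a spring plate pushes cartridge and cover up.
- claw (a point): Top of the claw at the pot's +x, 47 mm out, 75 mm above the pot's origin (the other claw is at -x). Each claw runs from -15 to +52 degrees (anticlockwise) of the lug's home, 41 to 54 mm from the axis. The lugs are clear of the claws from 61 to 150 degrees anticlockwise of home, so a quarter turn frees them.
- cover: Loose aluminium cover, a cup open downward, 72 mm across, 62 mm high with its bar, 0.14 kg. Origin: centre of its lower edge, z up. Flat roof at z 38 mm. A flange 79 mm across at z 12 to 17 mm carries two lugs 14 mm wide, out to 47.5 mm at its +x and -x. At the start it is locked: origin 52 mm above the pot's, its x along the pot's x.
- lug (a point): Top of the cover's +x lug, 44 mm out. A spring (8.4 N at home, 13 N fully down) holds the lugs up in pockets. Push the cover down over 5 mm (8 mm possible, then it meets the rim) and keep it down to turn it. Once free it rises 3 mm by itself; lift it straight up, at least 40 mm, to clear the cartridge (2 mm clearance all round in the rim).
- bar (a point): Middle of the top of the cover's black grip bar, 62 mm above the cover's origin (114 mm above the worktop when locked). The bar is 56 mm long along the cover's x, 12 mm thick along y, and rises 24 mm from the roof. Left of the work a microscope boom up to 0.62 m high reaches back to the robot's base; further left hangs a ring lamp, 0.55 m up: from there pull back first, then pass over at 0.7 m.
- cartridge: Loose filter cartridge under the cover, 0.06 kg: white pleated body 44 mm across, 50 mm high. Origin: centre of its underside, z up. It stands 14 mm above the pot's origin, 17 mm once the cover is off, in a guide tube that ends 44 mm above the worktop (2 mm clearance): lift it straight up at least 35 mm.
- stem (a point): Middle of the top of the cartridge's grey stem, 72 mm above the cartridge's origin. The stem is 18 mm across and 22 mm high, to be gripped; with the cover off it stands 67 to 89 mm above the worktop.
- bowl: green rubber mixing bowl, loose, 0.25 kg, 109 mm across at its rim and 55 mm high; flat inner floor at z 5 mm, about 60 mm across; origin at the centre of its underside, z up
- mat: round black rubber mat, fixed, 116 mm across and 2 mm thick; origin at the centre of its underside
- wax_block: dark red wax block, loose, 36 x 60 x 16 mm, lying among the task's things; leave it; origin at the centre of its underside
- stone_model: beige stone model of a tooth arch, loose, 39 x 74 x 35 mm; leave it; origin at the centre of its underside

How it is judged:
By the outcome, as a careful person would: the job done as asked, in the order asked, and still so for the second after the job is handed in, with the robot touching nothing.
It also fails if it takes over 72 s, if anything falls off the work surface, if the arm or the gripper's body presses on something with over 40 N, if the wrist force passes 120 N, or if a joint passes its speed limit or range.

## Working session

There is one attempt and no reset: what is moved stays moved. The work goes in short steps, Python scripts to look and compute and a tool call to move; the robot and the scene stay as the last step left them, time stands still between calls to the robot, and variables do not carry over. Pictures are saved under pics/ and viewed, at most 10 in all, crops included, and the job is handed in when it is done.

Besides the shell and the picture viewer there is one more tool, called after "Request:" as name(argument=value, ...) on one line, values as JSON. send_rows: Moves the arm, as the interface text tells. Its arguments: {"type":"object","properties":{"slide":{"type":"array","items":{"type":"array","items":{"type":"number"}}},"twist":{"type":"array","items":{"type":"number"}},"grip":{"type":"number"},"grip_force":{"type":"number"}},"required":["slide","twist"]}

```bash
mkdir -p pics
cat > h.py <<'E'
import numpy as np, cv2
from plant import ctrl
def world(cam,depth,mask):
    P=ctrl.camera_params(cam);K=np.array(P['mtx'],float);D=np.array(P['D'],float);R=np.array(P['R']);t=np.array(P['t']).ravel()
    v,u=np.nonzero(mask&(depth>0)); z=depth[v,u]
    n=cv2.undistortPoints(np.stack([u,v],1).astype(float)[:,None],K,D)[:,0]
    X=np.c_[n*z[:,None],z]
    return (X-t)@R, np.c_[u,v]
E
python3 - <<'E'
from h import *
s=ctrl.observe();print(s)
for c in['top','side']:
    im,d=ctrl.capture(c);cv2.imwrite(f'pics/{c}0.png',im);np.save(f'{c}0.npy',d)
    P=ctrl.camera_params(c);print(c,-np.array(P['R']).T@np.array(P['t']).ravel())
    for l in['pot','cover','bar','lug','claw','bowl','mat','wax_block','stone_model']:
        print(l,[(np.round(o['centre']).tolist(),round(o['p'],2)) for o in ctrl.spot_in(c,l)[:3]])
E
```

```text
{'clock': 0.0, 'joint_positions': array([60.9538542 , 30.7755117 , -0.25412682, 88.1686968 ,  0.14865586,
       61.15263475, -4.07971202]), 'qvel': array([-0.01998365,  0.03671343, -0.03544455, -0.01455602,  0.0686281 ,
       -0.00475231,  0.05600568]), 'effort': array([-4.68774101e-05, -5.70994663e+01,  9.90594663e-01, -2.51606441e+01,
       -5.63178048e-02,  1.80069020e-02,  1.35296264e-04]), 'eef_pos': array([ 277.03077784, -587.34434634,  237.87518503]), 'orientation': array([-1.79903735e+02,  6.92389286e-03,  2.52567228e+01]), 'force': array([0.66793708, 0.56545519, 0.44358761]), 'torque': array([-0.05223579, -0.04155973,  0.03252213]), 'finger_force': 0.0, 'finger_gap': 88.46777391381418}
top [ 387.98580048 -247.22123682  933.34378585]
pot [([426.0, -159.0, 60.0], 0.95)]
cover [([429.0, -145.0, 86.0], 0.69)]
bar [([429.0, -140.0, 89.0], 0.82)]
lug [([430.0, -141.0, 93.0], 0.55)]
claw [([425.0, -160.0, 57.0], 0.66)]
bowl [([654.0, -174.0, 21.0], 0.97)]
mat [([500.0, -348.0, -0.0], 0.73)]
wax_block [([518.0, -219.0, 13.0], 0.69)]
stone_model [([634.0, -346.0, 21.0], 0.92)]
side [417.47736699 469.40997292 522.10224294]
pot [([429.0, -108.0, 34.0], 0.93)]
cover [([432.0, -116.0, 85.0], 0.95)]
bar [([432.0, -118.0, 89.0], 0.96)]
lug [([432.0, -118.0, 90.0], 0.75)]
claw [([433.0, -108.0, 34.0], 0.59)]
bowl [([430.0, -105.0, 34.0], 0.75), ([646.0, -198.0, 32.0], 0.71)]
mat [([504.0, -344.0, 3.0], 0.76)]
wax_block [([528.0, -214.0, 16.0], 0.98)]
stone_model [([641.0, -339.0, 20.0], 0.84)]
```

View pics/top0.png

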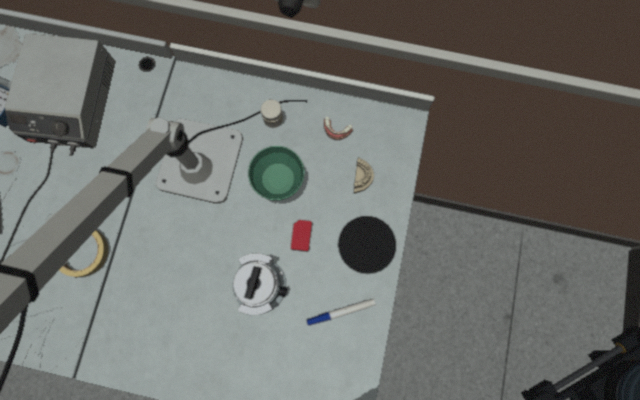

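View pics/side0.png

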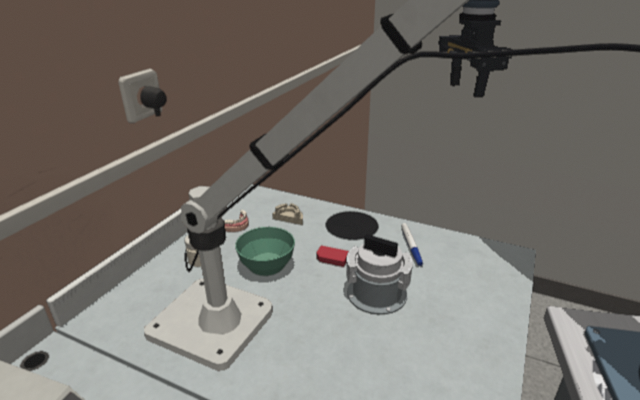

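Run:
```python
from h import *
m=np.ones((400,640),bool)
for c in['top','side']:
    X,uv=world(c,np.load(f'{c}0.npy'),m)
    near=np.hypot(X[:,0]-429,X[:,1]+135)<70
    print(c)
    for a,b in[(107,125),(84,96),(68,80)]:
        k=near&(X[:,2]>a)&(X[:,2]<b);Y=X[k]
        if len(Y)<5: print(a,len(Y));continue
        r,sz,an=cv2.minAreaRect(Y[:,:2].astype(np.float32))
        w=np.linalg.svd(Y[:,:2]-Y[:,:2].mean(0),full_matrices=False)[2][0]
        print(a,b,len(Y),Y.mean(0).round(1),'rect',np.round(r,1),np.round(sz,1),round(an,1),'pca',np.degrees(np.arctan2(w[1],w[0])).round(1))
    for l in['mat','bowl','wax_block','stone_model']:
        ctrl.capture(c);o=ctrl.regions_of(c,l)
        if not o: continue
        Y,_=world(c,np.load(f'{c}0.npy'),o[0]['region'])
        if l=='bowl': 
            Y=Y[Y[:,2]>50]
        if len(Y)<5: continue
        e,ra=cv2.minEnclosingCircle(Y[:,:2].astype(np.float32))
        print(l,np.percentile(Y,[3,50,97],axis=0).round(1).tolist(),np.round(e,1),ra)
```

```text
top
107 125 233 [ 432.2 -136.9  112.2] rect [ 432.  -136.4] [12.5 55.6] 73.5 pca 164.1
84 96 1035 [ 431.4 -137.3   88.7] rect [ 431.5 -136.6] [69.1 69.9] 57.5 pca -113.0
68 80 564 [ 429.5 -139.4   72.9] rect [ 432.1 -141. ] [ 67.3 107.4] 89.3 pca 179.4
mat [[452.7, -397.6, -2.5], [501.6, -348.9, 0.6], [551.9, -300.3, 3.8]] [ 503.2 -348.5] 58.3140869140625
bowl [[588.9, -230.1, 50.3], [652.8, -175.5, 53.0], [694.6, -124.6, 56.5]] [ 642.1 -177. ] 54.724796295166016
wax_block [[496.9, -237.4, 11.9], [523.7, -220.4, 14.9], [550.8, -203.0, 17.7]] [ 524.5 -221.2] 31.704267501831055
stone_model [[608.6, -366.0, 7.3], [637.0, -346.4, 19.3], [668.2, -330.7, 34.6]] [ 644.2 -339.7] 38.28636169433594
side
107 125 218 [ 431.8 -132.8  110.9] rect [ 432.7 -134.7] [13.9 55.1] 71.8 pca 161.7
84 96 660 [ 434.  -121.    88.6] rect [ 433.4 -126.6] [56.7 70.6] 85.9 pca 172.6
68 80 652 [ 430.9 -121.9   73.1] rect [ 432.5 -131.7] [ 66.5 108.2] 87.6 pca 180.0
mat [[452.0, -395.6, -2.1], [501.5, -345.5, -0.4], [550.7, -297.9, 1.5]] [ 479.4 -276.1] 130.4349365234375
bowl [[590.1, -228.9, 50.1], [643.1, -166.5, 51.9], [695.0, -122.4, 53.7]] [ 642.6 -176.1] 55.43902587890625
wax_block [[497.8, -257.7, -2.1], [524.7, -211.2, 13.1], [553.3, -198.0, 15.4]] [ 526.2 -231.1] 44.17611312866211
stone_model [[609.8, -357.1, -1.6], [641.8, -338.1, 15.8], [674.3, -327.8, 32.5]] [ 635.9 -370. ] 52.101810455322266
```

The bar runs along about −16.5° with its centre at (432, −136). The claws sit fore and aft of the cover, at rows 258 and 308 in the top picture. The bowl is at (276,173) and the mat at (367,244). The boom passes to the left, from (170,130) to (0,300). I'll check where the boom is before moving.

Run:
```python
from h import *
m=np.ones((400,640),bool)
for c in['top','side']:
    X,uv=world(c,np.load(f'{c}0.npy'),m)
    for z in range(150,700,50):
        k=(X[:,2]>z)&(X[:,2]<z+50)&(X[:,0]>-100)&(X[:,0]<800)&(X[:,1]>-450)&(X[:,1]<700);Y=X[k]
        if len(Y)>5:print(c,z,len(Y),Y.min(0).round(),Y.max(0).round())
s=ctrl.observe();import math
from scipy.spatial.transform import Rotation as Ro
R=Ro.from_euler('xyz',s['orientation'],degrees=True)
print('to above pot in tool axes/40:',R.inv().apply(np.array([432,-136,200])-s['eef_pos'])/40,'twist',(s['orientation'][2]+16.5)/8)
```

```text
top 150 368 [ 643. -450.  150.] [800.  -2. 200.]
top 200 1023 [ 610. -450.  200.] [800.   9. 250.]
top 250 1034 [558. -27. 250.] [657.  20. 300.]
top 300 1402 [509. -13. 300.] [605.  33. 350.]
top 350 1825 [457.   0. 350.] [556.  47. 400.]
top 400 2982 [321.  14. 400.] [504.  64. 450.]
top 450 2278 [328.  27. 450.] [454.  63. 494.]
side 150 1039 [ 644. -449.  150.] [800.  13. 200.]
side 200 1484 [ 603. -449.  200.] [800.  18. 250.]
side 250 1305 [551. -13. 250.] [658.  32. 300.]
side 300 1815 [501.  -3. 300.] [606.  45. 350.]
side 350 2258 [452.  15. 350.] [556.  60. 400.]
side 400 3904 [289.  36. 400.] [505.  76. 450.]
side 450 3325 [248.  36. 450.] [455.  90. 487.]
to above pot in tool axes/40: [ 8.31738545 -8.56722495  0.96770462] twist 5.219201073855331
```

Request:
send_rows(slide=[[0.83, -0.86, 0], [0.83, -0.86, 0], [0.83, -0.86, 0], [0.83, -0.86, 0], [0.83, -0.86, 0]], twist=[0, 0, 0, 0, 0])

```text
clock: 2.42
eef_pos: [354.5, -360.0, 238.9]
orientation: [180.0, -0.0, 25.3]
force: [0.6, -0.3, 0.3]
finger_gap: 88.4
finger_force: 0.0
```

Request:
send_rows(slide=[[0.83, -0.86, 0], [0.83, -0.86, 0], [0.83, -0.86, 0], [0.83, -0.86, 0], [0.83, -0.86, 0]], twist=[0, 0, 0, 0, 0])

```text
clock: 3.05
eef_pos: [431.3, -133.7, 239.0]
orientation: [180.0, -0.0, 25.2]
force: [0.7, 0.1, -0.7]
finger_gap: 88.3
finger_force: 0.0
```

Request:
send_rows(slide=[[0, 0, 0.3], [0, 0, 0.3], [0, 0, 0.3], [0, 0, 0], [0, 0, 0]], twist=[1, 1, 1, 1, 1])

```text
clock: 3.68
eef_pos: [430.8, -135.1, 202.7]
orientation: [180.0, 0.0, -15.0]
force: [-0.5, -0.0, -0.0]
finger_gap: 88.0
finger_force: 0.0
```

Request:
send_rows(slide=[[0.04, 0.02, 0.6], [0, 0, 0.7], [0, 0, 0.7], [0, 0, 0.5], [0, 0, 0.2]], twist=[0.16, 0, 0, 0, 0], grip=40)

```text
clock: 4.3
eef_pos: [431.7, -136.1, 93.9]
orientation: [180.0, 0.1, -16.0]
force: [0.4, -0.1, 0.1]
finger_gap: 41.0
finger_force: 0.0
```

Run:
```python
from h import *
print(ctrl.observe()['eef_pos'],ctrl.observe()['orientation'])
a,_=ctrl.capture('top');b,_=ctrl.capture('side')
cv2.imwrite('pics/g1.png',np.hstack([cv2.resize(a[230:340,200:310],(400,400)),cv2.resize(b[180:320,310:450],(400,400))]))
```

```text
[ 431.70673446 -136.14762269   93.90590856] [ 1.79996028e+02  7.86921667e-02 -1.60184978e+01]
```

View pics/g1.png

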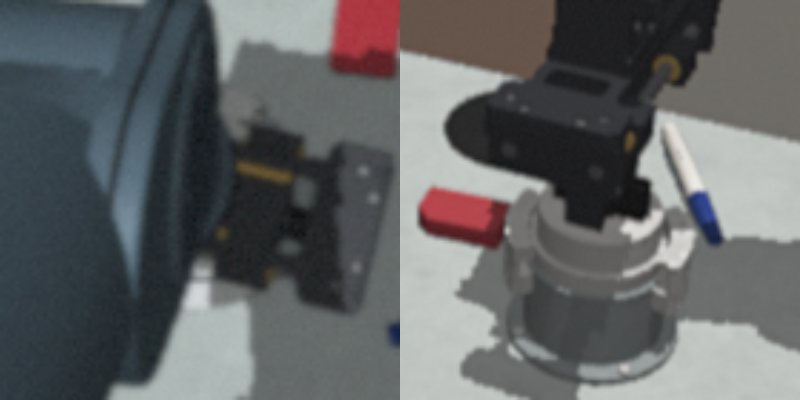

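The side crop (right half) shows a finger in front of the bar and just above the roof, as intended. Closing on the bar.

Request:
send_rows(slide=[[0, 0, 0], [0, 0, 0], [0, 0, 0], [0, 0, 0], [0, 0, 0]], twist=[0, 0, 0, 0, 0], grip=0, grip_force=55)

```text
clock: 5.03
eef_pos: [432.6, -136.2, 95.2]
orientation: [-180.0, -0.0, -16.1]
force: [-0.7, 1.2, 5.3]
finger_gap: 11.4
finger_force: 54.8
```

Request:
send_rows(slide=[[0, 0, 0.05], [0, 0, 0.05], [0, 0, 0.05], [0, 0, 0.02], [0, 0, 0]], twist=[0, 0, 0, 0, 0])

```text
clock: 5.65
eef_pos: [432.9, -136.3, 88.6]
orientation: [-180.0, -0.1, -16.0]
force: [-0.9, 0.6, 9.9]
finger_gap: 11.7
finger_force: 54.8
```

Run:
```python
from h import *
for i in range(3):
    ctrl.capture('side');s=ctrl.observe();print(s['eef_pos'],s['orientation'],s['force'],s['torque'])
```

```text
[ 432.93499632 -136.32641289   88.65906843] [-1.79997784e+02 -8.56925237e-02 -1.59909638e+01] [-0.67118974  0.80345837 10.2697558 ] [ 0.25122372  0.26370594 -0.02760203]
[ 432.92471205 -136.34445687   88.67684804] [-1.79999424e+02 -8.58307282e-02 -1.59931339e+01] [-1.60792769  0.16816273  9.41150598] [ 0.33417993  0.19980531 -0.07465197]
[ 432.93362154 -136.30287324   88.67665345] [-1.79997761e+02 -8.58317401e-02 -1.59898722e+01] [-1.42528372  0.87724289  9.81328912] [ 0.30705941  0.30917438 -0.02673418]
```

Run:
```python
from h import *
im,d=ctrl.capture('side');d0=np.load('side0.npy')
m=np.zeros((400,640),bool);m[235:300,340:415]=1
for n,D in(('before',d0),('now',d)):
    X,_=world('side',D,m);r=np.hypot(X[:,0]-432.5,X[:,1]+136)
    for lo,hi,a,b in((22,34,78,96),(6,34,100,125)):
        k=(r>lo)&(r<hi)&(X[:,2]>a)&(X[:,2]<b);print(n,k.sum(),np.median(X[k,2]),np.percentile(X[k,2],[10,90]))
```

```text
before 308 88.03587484100682 [87.0951375  89.91408415]
before 300 109.05554112932259 [101.9936135  112.23748773]
now 324 81.63848953795842 [80.67477364 87.0221635 ]
now 110 104.88316382770606 [100.60110403 108.51365499]
```

The roof went down 6.4 mm, so the lugs are clear of their pockets. Turning gently.

Request:
send_rows(slide=[[0, 0, 0], [0, 0, 0], [0, 0, 0], [0, 0, 0], [0, 0, 0]], twist=[-0.3, -0.5, -0.5, -0.5, -0.2])

```text
clock: 6.48
eef_pos: [433.5, -136.6, 88.9]
orientation: [180.0, -0.2, 0.1]
force: [-0.0, 1.0, 9.7]
finger_gap: 11.4
finger_force: 54.8
```

Request:
send_rows(slide=[[0, 0, 0], [0, 0, 0], [0, 0, 0], [0, 0, 0], [0, 0, 0]], twist=[-0.7, -0.7, -0.7, -0.7, -0.7])

```text
clock: 7.1
eef_pos: [433.6, -136.6, 88.9]
orientation: [179.9, -0.1, 28.2]
force: [-0.2, 0.7, 10.2]
finger_gap: 11.5
finger_force: 54.8
```

Request:
send_rows(slide=[[0, 0, 0], [0, 0, 0], [0, 0, 0], [0, 0, 0], [0, 0, 0]], twist=[-0.7, -0.7, -0.7, -0.7, -0.7])

```text
clock: 7.72
eef_pos: [433.7, -136.6, 88.9]
orientation: [179.8, -0.0, 56.2]
force: [-1.1, 0.2, 9.8]
finger_gap: 11.5
finger_force: 54.8
```

Request:
send_rows(slide=[[0, 0, 0], [0, 0, 0], [0, 0, 0], [0, 0, 0], [0, 0, 0]], twist=[-0.7, -0.7, -0.7, -0.25, 0])

```text
clock: 8.35
eef_pos: [433.7, -136.6, 88.9]
orientation: [179.8, 0.0, 74.8]
force: [0.2, 0.4, 9.0]
finger_gap: 11.4
finger_force: 54.8
```

Run:
```python
from h import *
a,_=ctrl.capture('top');b,_=ctrl.capture('side')
s=ctrl.observe();print(s['eef_pos'],s['orientation'],s['force'],s['torque'],s['joint_positions'])
cv2.imwrite('pics/g2.png',np.hstack([cv2.resize(a[230:340,200:310],(400,400)),cv2.resize(b[180:320,310:450],(400,400))]))
```

```text
[ 433.64065065 -136.56949078   88.86009218] [1.79831214e+02 7.16600150e-03 7.48050025e+01] [-0.28767459  1.22148042  8.85348194] [ 0.04538317 -0.10153327 -0.00444475] [ 35.66813493  29.30547981 -28.95910877 121.62301756  24.72643348
  34.57581523 -26.01119408]
```

View pics/g2.png

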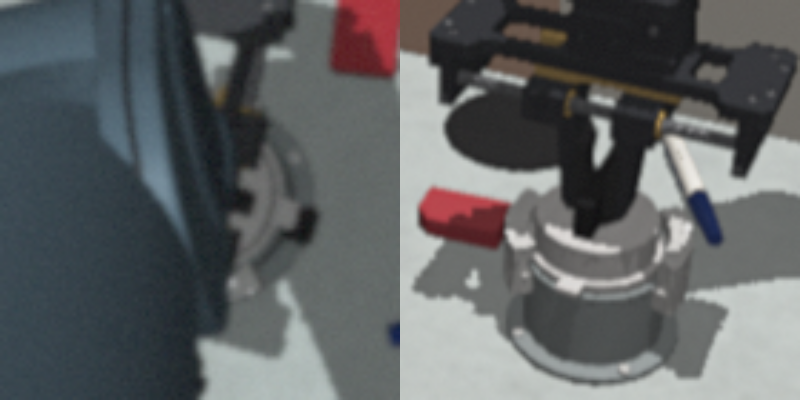

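The bar now runs across the pot. A lug shows in the open gap between the claws at (570,285) in the right crop, so the cover has turned with the gripper. Lifting straight up.

Request:
send_rows(slide=[[0, 0, -0.1], [0, 0, -0.15], [0, 0, -0.25], [0, 0, -0.4], [0, 0, -0.4]], twist=[0, 0, 0, 0, 0])

```text
clock: 9.07
eef_pos: [431.9, -136.2, 140.9]
orientation: [-180.0, 0.0, 74.8]
force: [0.4, -0.0, -1.2]
finger_gap: 11.6
finger_force: 54.8
```

Request:
send_rows(slide=[[0, 0, -0.4], [0, 0, -0.4], [0, 0, -0.4], [0, 0, -0.4], [0, 0, -0.2]], twist=[0, 0, 0, 0, 0])

```text
clock: 9.7
eef_pos: [432.5, -136.4, 213.1]
orientation: [179.9, 0.0, 74.8]
force: [0.4, -0.8, -2.4]
finger_gap: 11.5
finger_force: 54.8
```

Run:
```python
from h import *
from scipy.spatial.transform import Rotation as Ro
s=ctrl.observe();print(s['eef_pos'],s['orientation'],s['force'],s['finger_gap'])
R=Ro.from_euler('xyz',s['orientation'],degrees=True)
print(R.inv().apply(np.array([502.5,-348,s['eef_pos'][2]])-s['eef_pos'])/40)
for c in['top','side']:
    ctrl.capture(c)
    for l in['stem','cartridge','cover']:print(c,l,[(np.round(o['centre']).tolist(),round(o['p'],2)) for o in ctrl.spot_in(c,l)[:2]])
```

```text
[ 432.51570503 -136.42550104  213.06697783] [1.79932110e+02 1.33636199e-02 7.47670978e+01] [ 0.44999073 -0.84088902 -2.37674984] 11.481500730705466
[-4.64382708  3.07787736  0.00473011]
top stem []
top cartridge []
top cover [([425.0, -168.0, 206.0], 0.84)]
side stem [([429.0, -123.0, 65.0], 0.63)]
side cartridge []
side cover [([432.0, -113.0, 198.0], 0.83)]
```

Request:
send_rows(slide=[[-0.93, 0.62, 0], [-0.93, 0.62, 0], [-0.93, 0.62, 0], [-0.93, 0.62, 0], [-0.92, 0.6, 0]], twist=[0, 0, 0, 0, 0])

```text
clock: 10.72
eef_pos: [502.4, -349.0, 211.2]
orientation: [-180.0, -0.0, 74.8]
force: [0.5, 1.2, -0.4]
finger_gap: 12.0
finger_force: 54.8
```

Request:
send_rows(slide=[[0, 0, 0.5], [0, 0, 0.8], [0, 0, 0.8], [0, 0, 0.8], [0, 0, 0.5]], twist=[0, 0, 0, 0, 0])

```text
clock: 11.35
eef_pos: [501.2, -346.1, 73.6]
orientation: [-179.8, -0.1, 74.8]
force: [0.9, 0.3, -1.9]
finger_gap: 11.3
finger_force: 54.8
```

Run:
```python
from h import *
a,d=ctrl.capture('top');b,ds=ctrl.capture('side')
s=ctrl.observe();print(s['eef_pos'],s['orientation'],s['force'])
m=np.ones((400,640),bool)
for c,D in(('top',d),('side',ds)):
    X,_=world(c,D,m);k=(np.hypot(X[:,0]-502,X[:,1]+348)<60);Y=X[k]
    o=ctrl.regions_of(c,'cover')
    if o:
        Y,_=world(c,D,o[0]['region']);print(c,o[0]['p'],np.percentile(Y,[2,50,98],axis=0).round(1).tolist())
        h=np.histogram(Y[:,2],bins=range(0,120,4));print(h[0])
cv2.imwrite('pics/g3.png',np.hstack([cv2.resize(a[190:300,310:420],(400,400)),cv2.resize(b[130:270,280:420],(400,400))]))
```

```text
[ 500.71834031 -346.17024064   73.47715704] [-1.79746749e+02 -9.38673949e-02  7.48224909e+01] [-0.24679903 -0.19651089 -1.65675158]
top 0.46 [[479.5, -320.7, 42.7], [509.1, -311.1, 47.0], [524.8, -301.5, 69.2]]
[ 0  0  0  0  0  0  0  0  0  0 13 56  4  1  2  3 28 13  0  0  0  0  0  0
  0  0  0  0  0]
side 0.93 [[465.1, -367.8, 26.7], [499.6, -320.3, 58.0], [535.3, -303.8, 87.9]]
[  0   0   0   0   0   0  18  46  34  27 119  73  53  60  60 155 160  22
  23  14  17  35  17   0   0   0   0   0   0]
```

View pics/g3.png

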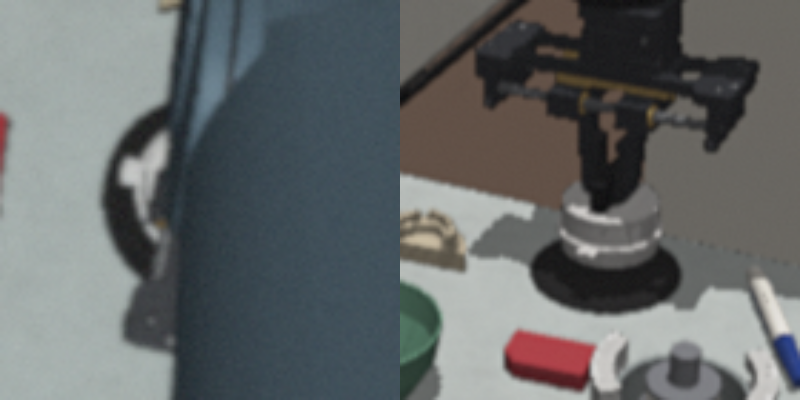

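The cover hangs upright over the mat, and the open pot with the stem shows at the bottom of the crop (685,365). Lowering it slowly.

Request:
send_rows(slide=[[-0.04, 0.05, 0.2], [0, 0, 0.2], [0, 0, 0.15], [0, 0, 0.08], [0, 0, 0]], twist=[0, 0, 0, 0, 0])

```text
clock: 12.18
eef_pos: [503.7, -349.7, 50.4]
orientation: [-180.0, -0.0, 74.8]
force: [0.4, 0.0, -0.7]
finger_gap: 11.2
finger_force: 54.8
```

Request:
send_rows(slide=[[0, 0, 0.02], [0, 0, 0.02], [0, 0, 0.02], [0, 0, 0], [0, 0, 0]], twist=[0, 0, 0, 0, 0])

```text
clock: 12.8
eef_pos: [503.8, -349.8, 48.3]
orientation: [180.0, 0.0, 74.8]
force: [-0.2, -0.7, -2.6]
finger_gap: 11.7
finger_force: 54.8
```

Request:
send_rows(slide=[[0.03, -0.03, 0.02], [0, 0, 0.02], [0, 0, 0.02], [0, 0, 0], [0, 0, 0]], twist=[0, 0, 0, 0, 0])

```text
clock: 13.42
eef_pos: [503.0, -348.3, 45.9]
orientation: [-180.0, 0.0, 74.8]
force: [0.0, -0.7, -1.9]
finger_gap: 11.4
finger_force: 54.8
```

Request:
send_rows(slide=[[0, 0, 0.02], [0, 0, 0.02], [0, 0, 0], [0, 0, 0], [0, 0, 0]], twist=[0, 0, 0, 0, 0])

```text
clock: 14.05
eef_pos: [503.0, -348.4, 45.3]
orientation: [-180.0, 0.0, 74.8]
force: [-2.7, 1.4, 7.2]
finger_gap: 11.4
finger_force: 54.8
```

Request:
send_rows(slide=[[0, 0, 0], [0, 0, 0], [0, 0, 0], [0, 0, 0], [0, 0, 0]], twist=[0, 0, 0, 0, 0], grip=36)

```text
clock: 14.68
eef_pos: [503.0, -348.3, 44.2]
orientation: [-180.0, -0.0, 74.8]
force: [-0.2, -0.3, 0.2]
finger_gap: 35.6
finger_force: 0.0
```

Request:
send_rows(slide=[[0, 0, -0.2], [0, 0, -0.5], [0, 0, -1], [0, 0, -1], [0, 0, -0.8]], twist=[0, 0, 0, 0, 0])

```text
clock: 15.3
eef_pos: [503.6, -348.5, 187.7]
orientation: [179.9, 0.1, 74.8]
force: [0.8, -0.1, -0.3]
finger_gap: 35.8
finger_force: 0.0
```

Run:
```python
from h import *
from scipy.spatial.transform import Rotation as Ro
s=ctrl.observe();print(s['eef_pos'],s['orientation'],s['finger_gap'])
m=np.ones((400,640),bool)
for c in['top','side']:
    a,D=ctrl.capture(c);X,_=world(c,D,m)
    for l,cx,cy,lo,hi,r in(('stem',432,-136,80,96,20),('body',432,-136,60,72,24),('roof',502,-348,30,46,45),('bar',502,-348,56,80,40)):
        k=(np.hypot(X[:,0]-cx,X[:,1]-cy)<r)&(X[:,2]>lo)&(X[:,2]<hi);Y=X[k]
        if len(Y)>5:print(c,l,len(Y),np.percentile(Y,[2,50,98],axis=0).round(1).tolist(),np.round(cv2.minAreaRect(Y[:,:2].astype(np.float32))[0],1))
    o=ctrl.spot_in(c,'stem');print([(x['centre'],x['p']) for x in o[:2]])
R=Ro.from_euler('xyz',s['orientation'],degrees=True)
print(R.inv().apply(np.array([432.3,-136.3,s['eef_pos'][2]])-s['eef_pos'])/40)
```

```text
[ 503.58318535 -348.52940122  187.72528957] [1.79850268e+02 5.03367057e-02 7.47853912e+01] 35.76352840025558
top stem 85 [[423.4, -144.0, 82.3], [431.9, -136.0, 87.2], [439.0, -128.6, 90.0]] [ 432.  -136.1]
top body 357 [[412.0, -155.7, 62.7], [431.7, -138.6, 65.5], [452.3, -117.4, 68.6]] [ 432.2 -136.7]
top roof 167 [[477.8, -334.6, 32.5], [504.7, -321.0, 38.6], [532.9, -313.1, 41.9]] [ 505.9 -322.1]
top bar 12 [[504.2, -324.1, 57.0], [508.6, -322.4, 62.4], [513.7, -320.5, 64.1]] [ 509.1 -322.9]
[([430.9, -140.9, 66.6], 0.92)]
side stem 88 [[425.1, -141.6, 80.2], [433.0, -131.5, 86.2], [441.4, -125.2, 88.5]] [ 432.5 -133.6]
side body 308 [[412.9, -151.1, 61.0], [431.9, -128.0, 65.1], [452.5, -114.1, 70.8]] [ 433.  -133.5]
side roof 454 [[469.8, -375.3, 30.6], [497.6, -335.1, 37.5], [535.9, -312.1, 44.3]] [ 503.3 -344.8]
side bar 103 [[491.2, -370.7, 56.6], [502.9, -343.7, 61.1], [514.3, -320.2, 62.9]] [ 502.9 -346.1]
[([430.6, -127.5, 65.9], 0.85), ([642.0, -337.0, 20.1], 0.48)]
[ 4.6520847  -3.11200749 -0.01221973]
```

Request:
send_rows(slide=[[0.93, -0.62, 0], [0.93, -0.62, 0], [0.93, -0.62, 0], [0.93, -0.62, 0], [0.93, -0.63, 0]], twist=[0, 0, 0, 0, 0], grip=32)

```text
clock: 16.12
eef_pos: [430.3, -134.6, 183.5]
orientation: [-179.9, -0.0, 74.8]
force: [0.1, 0.6, -0.2]
finger_gap: 32.1
finger_force: 0.0
```

Request:
send_rows(slide=[[0, 0, 0.5], [0, 0, 0.7], [0, 0, 0.7], [0, 0, 0.4], [0, 0, 0]], twist=[0, 0, 0, 0, 0])

```text
clock: 16.75
eef_pos: [430.7, -135.8, 91.3]
orientation: [-179.8, -0.0, 74.8]
force: [0.0, -1.0, 0.8]
finger_gap: 32.0
finger_force: 0.0
```

Request:
send_rows(slide=[[0, 0.04, 0.2], [0, 0, 0.2], [0, 0, 0.1], [0, 0, 0], [0, 0, 0]], twist=[0, 0, 0, 0, 0])

```text
clock: 17.38
eef_pos: [433.4, -136.6, 72.5]
orientation: [180.0, 0.0, 74.8]
force: [0.6, 0.2, 0.0]
finger_gap: 31.9
finger_force: 0.0
```

Request:
send_rows(slide=[[0, 0, 0], [0, 0, 0], [0, 0, 0], [0, 0, 0], [0, 0, 0]], twist=[0, 0, 0, 0, 0], grip=0, grip_force=30)

```text
clock: 18.0
eef_pos: [433.3, -136.6, 72.4]
orientation: [180.0, 0.0, 74.8]
force: [-1.0, 0.5, 0.1]
finger_gap: 16.7
finger_force: 30.0
```

Request:
send_rows(slide=[[0, 0, -0.1], [0, 0, -0.2], [0, 0, -0.5], [0, 0, -0.7], [0, 0, -0.7]], twist=[0, 0, 0, 0, 0])

```text
clock: 18.62
eef_pos: [433.2, -136.5, 161.6]
orientation: [-180.0, -0.0, 74.8]
force: [1.4, 0.2, -0.9]
finger_gap: 16.9
finger_force: 30.0
```

Request:
send_rows(slide=[[0, 0, -0.5], [0, 0, -0.3], [0, 0, 0], [0, 0, 0], [0, 0, 0]], twist=[0, 0, 0, 0, 0])

```text
clock: 19.25
eef_pos: [432.8, -136.4, 191.6]
orientation: [-179.9, -0.0, 74.8]
force: [0.2, -0.3, -0.7]
finger_gap: 16.8
finger_force: 30.0
```

Run:
```python
from h import *
from scipy.spatial.transform import Rotation as Ro
a,d=ctrl.capture('top');b,ds=ctrl.capture('side')
s=ctrl.observe();print(s['eef_pos'],s['orientation'],s['force'],s['joint_positions'])
for c,D in(('top',d),('side',ds)):
    o=ctrl.regions_of(c,'cartridge')
    if o:
        Y,_=world(c,D,o[0]['region']);print(c,o[0]['p'],np.percentile(Y,[2,50,98],axis=0).round(1).tolist())
R=Ro.from_euler('xyz',s['orientation'],degrees=True)
print(R.inv().apply(np.array([642.2,-176.7,s['eef_pos'][2]])-s['eef_pos'])/40)
cv2.imwrite('pics/g4.png',np.hstack([cv2.resize(a[130:340,200:410],(400,400)),cv2.resize(b[120:320,230:430],(400,400))]))
```

```text
[ 432.98529047 -136.42770882  191.78622614] [-1.79936112e+02 -1.20305790e-02  7.47882453e+01] [-0.05597283  0.37949654 -1.17997168] [ 42.07051804  19.24842547 -35.57366446 117.57483002  15.01896999
  47.62575288 -17.43254256]
top 0.56 [[414.6, -157.0, 137.7], [426.6, -153.9, 172.0], [442.3, -148.0, 186.9]]
side 0.75 [[412.6, -137.1, 135.8], [433.2, -120.5, 169.2], [452.9, -113.7, 206.4]]
[ 0.40084985  5.31127978 -0.00583823]
```

View pics/g4.png

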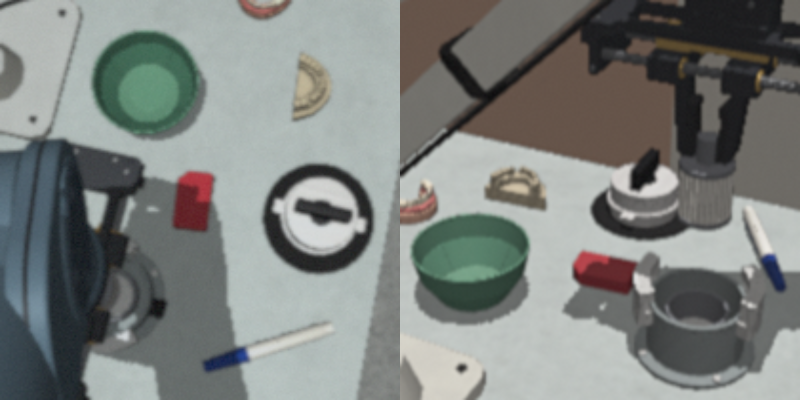

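The cartridge hangs upright in the fingers. The cover stands centred on the mat, bar up. Next I move halfway to the bowl and check clearance to the boom.

Request:
send_rows(slide=[[0.1, 0.4, 0], [0.1, 0.6, 0], [0.1, 0.7, 0], [0.1, 0.7, 0], [0, 0.6, 0]], twist=[0, 0, 0, 0, 0])

```text
clock: 20.08
eef_pos: [555.6, -152.4, 192.1]
orientation: [180.0, -0.0, 74.8]
force: [0.3, -0.6, -0.8]
finger_gap: 17.1
finger_force: 30.0
```

Run:
```python
from h import *
a,d=ctrl.capture('top');b,ds=ctrl.capture('side')
s=ctrl.observe();print(s['eef_pos'],s['orientation'],s['joint_positions'])
cv2.imwrite('pics/g5.png',np.hstack([a[0:400,0:400],b[0:400,180:580]]))
```

```text
[ 556.29402831 -152.87385077  192.10602761] [ 1.79884246e+02 -6.47868006e-02  7.47544830e+01] [ 35.20284391  30.47727573 -32.68984033 100.5360224   19.57662404
  54.61135777 -20.59028958]
```

View pics/g5.png

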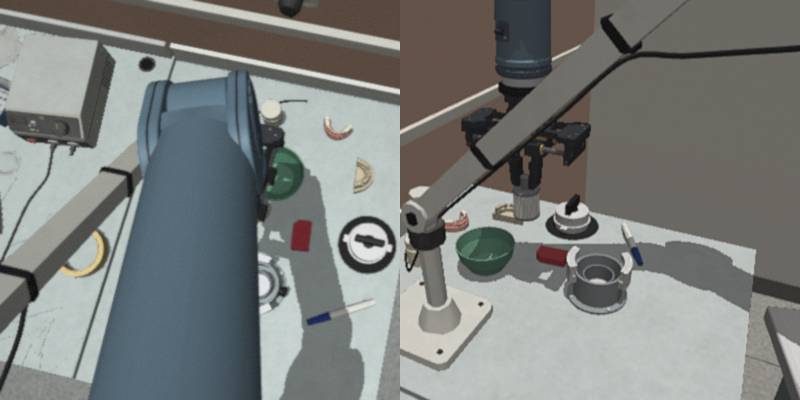

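Run:
```python
from h import *
from scipy.spatial import cKDTree as T
m=np.ones((400,640),bool)
B=np.vstack([world(c,np.load(f'{c}0.npy'),m)[0] for c in('top','side')])
B=B[(B[:,2]>150)&(B[:,0]<720)&(B[:,0]>0)&(B[:,1]>-60)&(B[:,1]<150)&(B[:,2]<600)]
for c in('top','side'):
    _,d=ctrl.capture(c);d0=np.load(f'{c}0.npy')
    A,_=world(c,d,(d>0)&((d0-d)>40));A=A[(A[:,2]>100)]
    q,i=T(B).query(A);j=q.argmin();print(c,len(A),q[j],A[j],B[i[j]])
```

```text
top 44685 154.01008530977958 [ 639.80855088 -177.74553664  296.56425548] [666.22887489 -38.58256386 236.10981096]
side 9635 105.5519356351563 [ 644.27623498 -139.23431355  259.09933031] [666.22887489 -38.58256386 236.10981096]
```

Clearance to the boom is over 100 mm, so I carry on to the bowl.

Request:
send_rows(slide=[[0, 0.6, 0], [0, 0.7, 0], [-0.02, 0.6, 0], [0, 0.34, 0], [0, 0, 0]], twist=[0, 0, 0, 0, 0])

```text
clock: 20.9
eef_pos: [639.4, -176.8, 192.0]
orientation: [-180.0, -0.0, 74.8]
force: [0.3, -0.0, -0.1]
finger_gap: 17.5
finger_force: 30.0
```

Request:
send_rows(slide=[[0, 0, 0.4], [0, 0, 0.7], [0, 0, 0.6], [0, 0, 0.3], [0, 0, 0]], twist=[0, 0, 0, 0, 0])

```text
clock: 21.52
eef_pos: [638.5, -176.7, 111.3]
orientation: [-179.9, 0.0, 74.8]
force: [-0.8, -0.2, -0.1]
finger_gap: 17.1
finger_force: 30.0
```

Run:
```python
from h import *
m=np.ones((400,640),bool)
b,ds=ctrl.capture('side');s=ctrl.observe();print(s['eef_pos'],s['orientation'],s['force'])
X,_=world('side',ds,m);k=(np.hypot(X[:,0]-642,X[:,1]+176)<64)&(X[:,2]>49)&(X[:,2]<57)
o=ctrl.regions_of('side','bowl')
if o:
    Y,_=world('side',ds,o[0]['region']);Y=Y[Y[:,2]>49];print(o[0]['p'],np.percentile(Y,[2,98],axis=0).round(1).tolist(),cv2.minEnclosingCircle(Y[:,:2].astype(np.float32)))
o=ctrl.regions_of('side','cartridge')
if o:
    Y,_=world('side',ds,o[0]['region']);print(o[0]['p'],np.percentile(Y,[2,50,98],axis=0).round(1).tolist())
cv2.imwrite('pics/g6.png',cv2.resize(b[150:300,210:360],(500,500)))
```

```text
[ 639.37047102 -176.817393    112.40491204] [-1.79988297e+02 -3.57989396e-03  7.47841499e+01] [ 0.22821     0.17465616 -0.67579039]
0.73 [[617.3, -180.1, 55.2], [634.8, -161.3, 88.2], [657.7, -153.8, 125.9]]
```

View pics/g6.png

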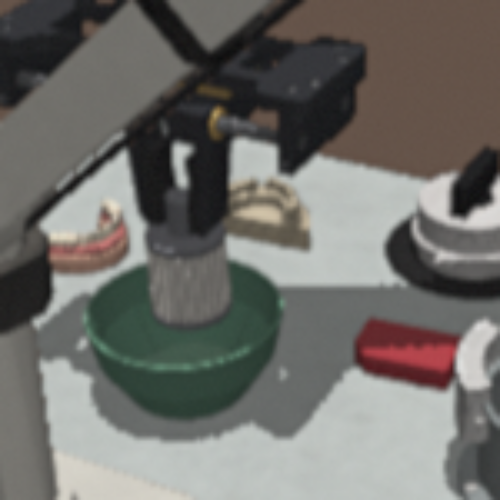

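The cartridge is upright over the middle of the bowl. Lowering it.

Request:
send_rows(slide=[[0.02, 0.06, 0.3], [0, 0, 0.4], [0, 0, 0.3], [0, 0, 0.15], [0, 0, 0]], twist=[0, 0, 0, 0, 0])

```text
clock: 22.3
eef_pos: [641.7, -176.7, 65.6]
orientation: [-179.9, -0.0, 74.8]
force: [-0.5, 0.6, -0.3]
finger_gap: 17.1
finger_force: 30.0
```

Request:
send_rows(slide=[[0, 0, 0.02], [0, 0, 0.02], [0, 0, 0.02], [0, 0, 0], [0, 0, 0]], twist=[0, 0, 0, 0, 0])

```text
clock: 22.92
eef_pos: [642.1, -176.8, 64.0]
orientation: [180.0, 0.0, 74.8]
force: [-0.1, 0.1, -1.0]
finger_gap: 17.0
finger_force: 30.0
```

Request:
send_rows(slide=[[0, 0, 0.02], [0, 0, 0.02], [0, 0, 0.02], [0, 0, 0], [0, 0, 0]], twist=[0, 0, 0, 0, 0])

```text
clock: 23.55
eef_pos: [642.1, -176.8, 61.5]
orientation: [-180.0, 0.0, 74.8]
force: [-0.1, -0.6, -0.2]
finger_gap: 17.0
finger_force: 30.0
```

Request:
send_rows(slide=[[0, 0, 0.02], [0, 0, 0.01], [0, 0, 0], [0, 0, 0], [0, 0, 0]], twist=[0, 0, 0, 0, 0])

```text
clock: 24.18
eef_pos: [642.2, -176.8, 60.7]
orientation: [180.0, 0.0, 74.8]
force: [-0.6, 0.2, 6.1]
finger_gap: 16.8
finger_force: 30.0
```

Contact came at 6 N and at the expected height, so I release and rise.

Request:
send_rows(slide=[[0, 0, 0], [0, 0, 0], [0, 0, 0], [0, 0, 0], [0, 0, 0]], twist=[0, 0, 0, 0, 0], grip=34)

```text
clock: 24.8
eef_pos: [642.1, -176.8, 60.3]
orientation: [180.0, -0.0, 74.8]
force: [-0.4, -0.4, 0.2]
finger_gap: 34.0
finger_force: 0.0
```

Request:
send_rows(slide=[[0, 0, -0.2], [0, 0, -0.4], [0, 0, -0.8], [0, 0, -0.8], [0, 0, -0.4]], twist=[0, 0, 0, 0, 0])

```text
clock: 25.42
eef_pos: [643.3, -176.9, 167.3]
orientation: [179.8, -0.0, 74.8]
force: [0.2, -0.5, 0.3]
finger_gap: 33.7
finger_force: 0.0
```

Request:
send_rows(slide=[[-0.5, -0.5, 0], [-0.8, -0.8, 0], [-0.8, -0.8, 0], [-0.5, -0.5, 0], [0, 0, 0]], twist=[0, 0, 0, 0, 0])

```text
clock: 26.05
eef_pos: [512.3, -251.8, 164.3]
orientation: [-179.9, 0.1, 74.6]
force: [-0.2, -0.1, 0.4]
finger_gap: 33.9
finger_force: 0.0
```

Run:
```python
from h import *
a,d=ctrl.capture('top');b,ds=ctrl.capture('side');s=ctrl.observe();print(s['eef_pos'],s['force'],s['clock'])
cv2.imwrite('pics/g7.png',np.hstack([cv2.resize(a[120:340,200:420],(400,400)),cv2.resize(b[150:320,230:430],(400,400))]))
for c in('top','side'):
    for l in('bowl','wax_block','stone_model','cartridge','cover','stem'):print(c,l,[(np.round(o['centre']).tolist(),round(o['p'],2)) for o in ctrl.spot_in(c,l)[:1]])
```

```text
[ 515.1126678  -249.42717357  164.64404211] [0.20727466 0.74303832 0.0204062 ] 26.15
top bowl [([655.0, -137.0, 34.0], 0.85)]
top wax_block []
top stone_model [([635.0, -364.0, 19.0], 0.4)]
top cartridge []
top cover [([494.0, -362.0, 38.0], 0.91)]
top stem []
side bowl [([638.0, -179.0, 39.0], 0.86)]
side wax_block [([525.0, -214.0, 12.0], 0.59)]
side stone_model [([642.0, -341.0, 18.0], 0.78)]
side cartridge [([636.0, -165.0, 52.0], 0.78)]
side cover [([501.0, -324.0, 37.0], 0.7)]
side stem [([636.0, -168.0, 52.0], 0.63)]
```

View pics/g7.png

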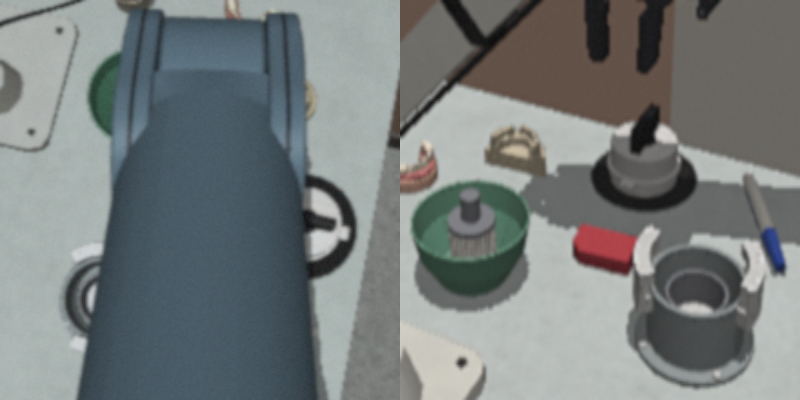

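The cartridge stands upright in the bowl (470,220) and the cover is on the mat with its bar up (643,155). The wax block and stone model have not moved, and the gripper is clear of everything. Handing in.

```bash
python3 -c "
from plant import ctrl
print(ctrl.close_job())"
```

```text
the job is handed in; nothing more can be done
None
```

The job is handed in at about 26 s of the allowed 72: the cover is centred on the mat with its bar up, the cartridge stands upright in the bowl, and the bowl, wax block and stone model look unmoved in the last pictures.

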